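# Dry-fit two pickets with the bench quick clamp

### The arm

A 6-joint arm with a two-finger parallel gripper is mounted at the origin on the work surface. World frame = base frame: x ahead of the robot, y to its left, z up, the work surface at z = 0. Lengths are in m, angles in rad, forces in N, time in s.
With the tool pointing down it reaches from about 0.3 to 0.875 m from the base axis. Payload 6.4 kg.
Tool frame: the origin (TCP) lies midway between the tips of the shut fingers; the grasp point (between the pads) lies 19 mm behind it (grasp_offset is the distance from the TCP to the grasp point, in m); z points along the fingers, y is the line along which they close (so a half turn about z gives the same grasp; the last joint's range is limited). The gripper opens to 85 mm and grips with 20 to 120 N. Pads are 22 mm wide; open, the fingers measure 114 mm over their backs; the gripper's body (76 mm by 85 mm) begins 54 mm behind the grasp point. The pads swing forward as they close: fully open they stand 13 mm farther back than shut.
Start: joints at [0.922, 0.181, 1.607, -0, 1.354, -0.206], TCP at [0.246, 0.52, 0.231] pointing down, gripper open.
Joint ranges: [-2.99, 2.99], [-0.89, 2.07], [0.3, 2.58], [-1.14, 4.28], [0, 2.63], [-3.12, 3.12]. Speed limits (rad/s): [2.57, 2.57, 3.01, 3.14, 3.14, 3.14].

### API

Orientations are given as a unit quaternion [w, x, y, z].
In Python, from bench import * gives the robot as it stands. The module is installed in compiled form; this text tells all that it offers.
- The arm moves only by the tool servo_tool, never from a script. Its argument "commands" is text: rows parted by semicolons, each of 7 numbers parted by spaces: the turn, a rotation vector about the tool's x, y, z in rad, then the shift along the tool's x, y, z in mm, then the opening, from 0 (shut) to 1 (fully open). In form: wx wy wz dx dy dz claw; .... A call has 1 to 5 rows; each row shifts and turns the commanded pose from where the row before left it, along the tool's axes as they then stand; what a row does not reach is not made up. A row lasts 1/8 s, in which the tool goes at most 62.5 mm and 10.7 degrees, less where a joint would pass 70% of its speed; a pose out of reach is approached as far as the arm can. A call with a gripper value outside its range is refused whole. The fingers move at their own pace and stop on an object; the grip force is fixed at half the most. Time passes only in rows, so rows that do not move let the fingers close. It gives the time, the measured TCP pose, the force, the opening and the grip force at its end, in the units of the state.
- get_obs(): the state, without advancing time (a new reading comes with each control period).
- camera(name): name is "scene" or "top"; returns the picture (400x640x3 uint8, blue, green, red); there is no depth.
- calibration(name): a dict with "fx", "fy", "cx", "cy" (pixels), "R" (3x3) and "t" (3): a world point X has camera coordinates R X + t. Camera axes: x right, y down, z forward; pixel columns grow to the right and rows downward; lengths in m; the calibration is good to about 2 mm. A picture is of the moment at which its call begins. calibration takes no time and is no camera call.
- hand_in(): hands the job in; it is judged then, once.
The state is a dict: "time_s": time; "q": joint angles; "dq": joint speeds; "joint_efforts": joint torques, N m; "eef_pos": TCP position; "eef_rot": TCP orientation; "wrist_force": force on the tool from outside, world axes, zero at the start; "torque": the same for the moment, N m; "opening": opening from 0.0 (shut) to 1.0 (fully open); "grasp_force": force on a finger pad.
Only numpy, scipy, OpenCV 4.12 (cv2) and the standard library are available. Lean on these libraries where they do the work, as an engineer would, in place of code of your own. Each camera call takes 0.05 s, during which the arm holds its last target. There are 200 camera calls.

### The job

Dry-fit the two pickets in the bench-mounted quick clamp with the red trigger: squeeze the trigger again and again until the jaws have drawn the two boards tight together and the clamp holds them by itself with the trigger let go. Then press the yellow release tab right down so that the moving jaw springs all the way back, leaving the boards closed up on the jig. Leave the spare clamp with the blue trigger alone.

Things in the scene. Friction and masses are not known exactly. Their poses are not given: they have to be found in the camera images.
- clamp: Bench quick clamp lying on its side, fixed on a brown jig board (200 x 360 mm, 12 mm thick, at z = 0): black housing, steel bar, black grip, red trigger, yellow tab. Origin under the housing's centre. y: along the bar, towards the moving jaw; x: the way the jaws stick out; grip and trigger stick out to -x. Fixed jaw face at y = 47 mm. Nothing stands higher than 83 mm.
- squeeze_point (a point): Where the hand goes, 50 mm above the bench; axes as the clamp's. Grip and trigger are upright bars along x, 26 to 70 mm above the bench, from 68 mm to +x of here to 29 mm to -x. Grip (fixed): outer face at y -14 mm. Trigger: outer face at y +34 mm at rest, +14 mm squeezed. Fingers centred here, straddling both from above, open 72 mm or more, then closed along y to 28 mm, squeeze it fully.
- trigger (a joint): Travel of the red trigger towards the grip, m: 0 at rest, 0.020 fully squeezed; sprung back; takes 8 to 20 N. A squeeze draws the moving jaw in by its travel less 1 to 2 mm; a ratchet of 9 mm teeth keeps the gain when the trigger goes back, so a full squeeze gains 18 mm. Let it back fully (fingers open 72 mm or more) before the next squeeze.
- jaw (a joint): How far the moving jaw (black, at the +y end of the bar, with a sprung rubber pad) has been drawn in, m: 0 fully open, starts between 0 and 0.009. The boards are just shut at 0.041; the clamp holds them under pressure on the last tooth (reads 0.044 to 0.045 with the trigger let go) and hardly goes further. Two or three full squeezes get there.
- tab_top (a point): Centre of the top face of the yellow release tab on top of the housing, 30 mm (x) by 40 mm (y), 83 mm above the bench, its face looking up; axes as the clamp's. It is pressed straight down, with the trigger let go.
- release_tab (a joint): Travel of the yellow release tab in m: 0 up, 0.007 fully down (about 8 N, then a hard stop); sprung. From about 0.004 the ratchet lets go and the moving jaw springs back to 0 within about a second, as long as the tab is kept down.
- board_near: Light wooden picket, loose, 60 mm wide (y), 28 mm thick, 100 mm long with a 30 mm point at the +x end; origin at the centre of the underside of its straight part. It lies on the jig board next to the clamp's fixed jaw, its own y along the bar.
- board_far: Darker wooden picket of the same size and shape, loose, between board_near and the moving jaw, with a gap to both at the start. With the boards shut its origin is 60 mm from that of board_near.
- spare_clamp: Loose grey quick clamp with blue trigger and tab, 310 mm long, 40 mm high, lying on the bench to the robot's left: a bystander.

How it is judged:
By the outcome, as a careful person would: the job done as asked, in the order asked, and still so for the second after the job is handed in, with the robot touching nothing.
It also fails if it takes over 48 s, if anything falls off the work surface, if the arm or the gripper's body presses on something with over 40 N, if the wrist force passes 120 N, or if a joint passes its speed limit or range.

## Working session

There is one attempt and no reset: what is moved stays moved. The work goes in short steps, Python scripts to look and compute and a tool call to move; the robot and the scene stay as the last step left them, time stands still between calls to the robot, and variables do not carry over. Pictures are saved under pics/ and viewed, at most 10 in all, crops included, and the job is handed in when it is done.

Besides the shell and the picture viewer there is one more tool, called after "Emit:" as a command line: name --argument value ..., lists and objects as JSON in quotes. servo_tool: Moves the arm, as the interface text tells. Its arguments: {"type":"object","properties":{"commands":{"type":"string"}},"required":["commands"]}

```bash
mkdir -p pics
python3 - <<'E'
from bench import *
import cv2,numpy as np
for n in("top","scene"):
    cv2.imwrite(f"pics/{n}0.png",camera(n)); c=calibration(n); print(n,c)
o=get_obs();print(o)
E
```

```text
top {'fx': 469.2815802414551, 'fy': 469.2815802414551, 'cx': 320.313944096352, 'cy': 191.45478809294247, 'R': array([[-0.01363427, -0.99944267, -0.03047052],
       [-0.9885328 ,  0.01805622, -0.14992289],
       [ 0.15038952,  0.02807702, -0.98822805]]), 't': array([0.16947827, 0.55599984, 0.84966626])}
scene {'fx': 433.388829031959, 'fy': 433.388829031959, 'cx': 317.300623834499, 'cy': 199.0525412618993, 'R': array([[-0.00532374,  0.99997988, -0.00344936],
       [ 0.7315391 ,  0.00154279, -0.68179774],
       [-0.6817787 , -0.00615305, -0.7315326 ]]), 't': array([-0.16116051, -0.34572613,  1.43370894])}
{'time_s': 0.1, 'q': array([ 9.21730941e-01,  1.81467346e-01,  1.60791755e+00, -1.12409148e-05,
        1.35381371e+00, -2.06307663e-01]), 'dq': array([ 0.00045276, -0.00052718, -0.00017428,  0.00012656,  0.00014013,
       -0.00029757]), 'joint_efforts': array([ 4.86034423e-04, -4.45875120e+01, -3.52237272e+01, -3.31791416e-04,
        4.02592370e-03, -2.58945471e-05]), 'eef_pos': array([0.24602777, 0.51914698, 0.2304693 ]), 'eef_rot': array([-3.28055628e-04,  2.19573787e-01,  9.75595565e-01, -7.32928946e-04]), 'wrist_force': array([ 0.47690242,  1.2084618 , -0.28194886]), 'torque': array([-0.03100225, -0.00140171, -0.06750811]), 'grasp_force': 0.0, 'opening': 1.0005146075286067}
```

View pics/top0.png

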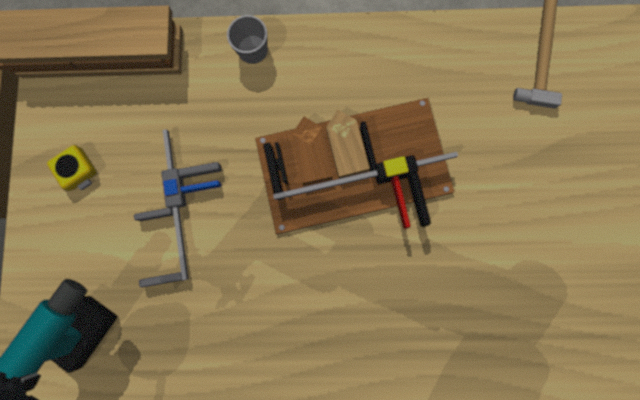

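View pics/scene0.png

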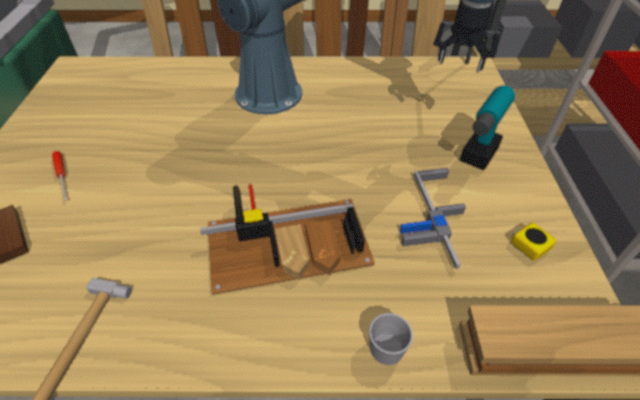

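The top view shows the clamp with its yellow tab at (397,167), red trigger tip at about (407,226), grip tip at about (425,223), and bar from (275,196) to (457,155). The jig screws are at (263,140), (422,103), (447,189) and (281,227). The scene view agrees: grip and trigger point at the robot.

```bash
cat > h.py <<'E'
from bench import *
import cv2,numpy as np
def ray(n,uv,z):
    c=calibration(n);R=c["R"];C=-R.T@c["t"]
    d=R.T@np.array([(uv[0]-c["cx"])/c["fx"],(uv[1]-c["cy"])/c["fy"],1]);return C+d*(z-C[2])/d[2]
def mask(im,col):
    h=cv2.cvtColor(im,cv2.COLOR_BGR2HSV);H,S,V=cv2.split(h)
    return {"y":(abs(H.astype(int)-29)<5)&(S>200)&(V>110),"r":((H<5)|(H>175))&(S>190)&(V>70),"k":(V<45)}[col].astype(np.uint8)
E
python3 - <<'E'
from h import *
im=cv2.imread("pics/top0.png");sc=cv2.imread("pics/scene0.png")
s=[ray("top",p,.012) for p in((263,140),(422,103),(447,189),(281,227))]
a=s[0]-s[1]+s[3]-s[2];yaw=np.arctan2(-a[0],a[1]);print("yaw board",yaw,np.mean(s,0))
for n,I,roi in(("top",im,(350,500,140,240)),("scene",sc,(200,290,170,250))):
  x0,x1,y0,y1=roi
  for col,z in(("y",.083),("r",.070),("k",.07)):
    m=np.zeros(I.shape[:2],np.uint8);m[y0:y1,x0:x1]=mask(I,col)[y0:y1,x0:x1]
    if col=="k" and n=="top": m[:178]=0;m[:,:404]=0
    cs=cv2.findContours(m,0,1)[0]
    if not cs: print(n,col,"none");continue
    c=max(cs,key=cv2.contourArea);r=cv2.minAreaRect(c);print(n,col,cv2.contourArea(c),r,ray(n,r[0],z))
    print([ray(n,p,z)[:2].round(4).tolist() for p in cv2.boxPoints(r)])
v=cv2.resize(im[130:240,340:480],None,fx=5,fy=5,interpolation=cv2.INTER_CUBIC);cv2.imwrite("pics/crop0.png",v)
E
```

```text
yaw board 0.21139394935625017 [0.61741528 0.09544074 0.012     ]
top y 290.0 ((395.47064208984375, 165.88233947753906), (16.00735092163086, 21.828205108642578), 75.96376037597656) [0.59755543 0.02138532 0.083     ]
[[0.6076, 0.0439], [0.6167, 0.0049], [0.5876, -0.001], [0.5785, 0.0378]]
top r 225.0 ((400.9681701660156, 201.37783813476562), (51.62028121948242, 6.142266750335693), 75.37911987304688) [0.53363497 0.01208427 0.07      ]
[[0.5791, 0.0278], [0.5818, 0.0167], [0.489, -0.0033], [0.4863, 0.0075]]
top k 451.0 ((419.2234802246094, 200.60458374023438), (50.10293197631836, 11.455158233642578), 74.47589111328125) [ 0.53447697 -0.02127169  0.07      ]
[[0.577, -0.0007], [0.5823, -0.0212], [0.4927, -0.0415], [0.4874, -0.0213]]
scene y 180.0 ((252.65997314453125, 215.61997985839844), (11.596552848815918, 18.950462341308594), 81.8698959350586) [0.60026829 0.02091847 0.083     ]
[[0.5873, -0.0034], [0.5791, 0.038], [0.613, 0.0448], [0.6208, 0.0043]]
scene r 4.5 ((252.48648071289062, 202.91893005371094), (8.219949722290039, 1.64398992061615), 80.53767395019531) [0.55009764 0.01367628 0.07      ]
[[0.5377, 0.0089], [0.5368, 0.0126], [0.5623, 0.0184], [0.5632, 0.0148]]
scene k 590.0 ((256.7355041503906, 227.22286987304688), (49.5042610168457, 32.24882125854492), 16.8583984375) [0.6228675  0.03088859 0.07      ]
[[0.6461, -0.0285], [0.5555, -0.02], [0.5988, 0.0922], [0.6843, 0.0773]]
```

View pics/crop0.png

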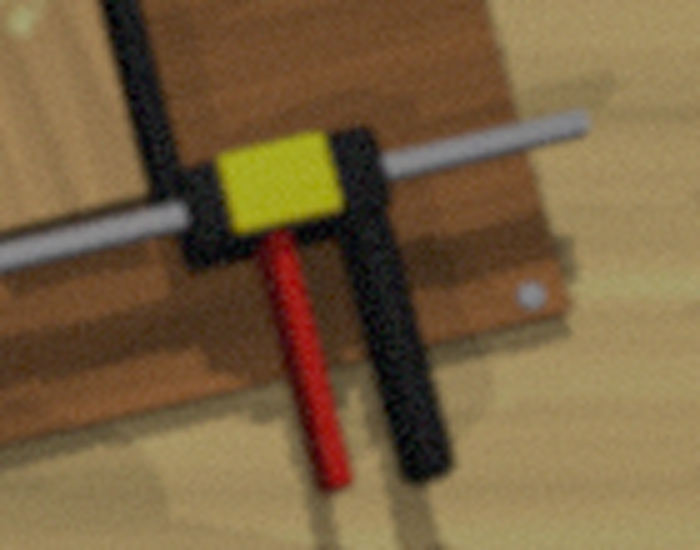

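The crop shows the tab, the red trigger and the grip clearly. I get yaw ≈ 0.212 rad, squeeze point ≈ (0.520, -0.021) and tab ≈ (0.5985, 0.021). First I turn the tool.

Emit:
servo_tool --commands "0 0 -0.164 0 0 0 1;0 0 -0.164 0 0 0 1;0 0 -0.164 0 0 0 1;0 0 -0.164 0 0 0 1;0 0 0 -10 -40 0 1"

```text
time_s: 0.72
eef_pos: [0.2638, 0.4832, 0.2307]
eef_rot: [-0.0, -0.109, 0.994, -0.0]
wrist_force: [0.4, -0.9, 0.1]
opening: 1.0
grasp_force: 0.0
```

Emit:
servo_tool --commands "0 0 0 -13 -49 0 1;0 0 0 -13 -49 0 1;0 0 0 -13 -49 0 1;0 0 0 -13 -49 0 1;0 0 0 -13 -49 0 1"

```text
time_s: 1.35
eef_pos: [0.3802, 0.2553, 0.2311]
eef_rot: [-0.0, -0.106, 0.994, -0.0]
wrist_force: [0.9, 0.5, 0.6]
opening: 0.997
grasp_force: 0.0
```

Emit:
servo_tool --commands "0 0 0 -13 -50 0 1;0 0 0 -13 -50 0 1;0 0 0 -13 -50 0 1;0 0 0 -13 -50 0 1;0 0 0 0 0 0 1"

```text
time_s: 1.98
eef_pos: [0.4741, 0.0695, 0.231]
eef_rot: [-0.0, -0.104, 0.995, -0.0]
wrist_force: [0.2, -0.1, -0.0]
opening: 0.998
grasp_force: 0.0
```

Emit:
servo_tool --commands "0 0 0 -13 -49 0 1;0 0 0 -13 -49 0 1;0 0 0 0 0 30 1;0 0 0 0 0 30 1;0 0 0 0 0 30 1"

```text
time_s: 2.6
eef_pos: [0.5187, -0.0168, 0.1401]
eef_rot: [-0.0, -0.107, 0.994, 0.0]
wrist_force: [0.4, -1.4, 0.2]
opening: 1.0
grasp_force: 0.0
```

Emit:
servo_tool --commands "0 0 0 0 0 0 1"

```text
time_s: 2.72
eef_pos: [0.5168, -0.0164, 0.1388]
eef_rot: [-0.003, -0.107, 0.994, 0.001]
wrist_force: [0.5, -1.1, 0.7]
opening: 0.997
grasp_force: 0.0
```

Run:
```python
from h import *
a=camera("top")[100:250,300:500];b=camera("scene")[130:280,170:370]
cv2.imwrite("pics/p1.png",np.hstack([cv2.resize(i,None,fx=2,fy=2,interpolation=2)for i in(a,b)]))
o=get_obs();print(o["eef_pos"],o["eef_rot"])
```

```text
[ 0.51934433 -0.01721415  0.14186551] [ 4.17083451e-06 -1.06756126e-01  9.94285232e-01  8.88850357e-05]
```

View pics/p1.png

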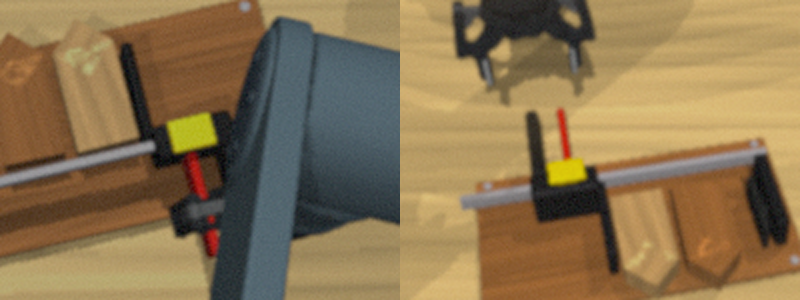

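The picture shows the gripper above the grip and trigger, with the finger tips about in line with both bars. I shift 4 mm in y and go down.

Emit:
servo_tool --commands "0 0 0 0 -4 30 1;0 0 0 0 0 30 1;0 0 0 0 0 20 1;0 0 0 0 0 15 1;0 0 0 0 0 15 1"

```text
time_s: 3.45
eef_pos: [0.5213, -0.0219, 0.0319]
eef_rot: [0.001, -0.107, 0.994, -0.0]
wrist_force: [-0.3, 0.0, 0.7]
opening: 0.997
grasp_force: 0.0
```

Emit:
servo_tool --commands "0 0 0 0 0 0 1;0 0 0 0 0 0 1"

```text
time_s: 3.7
eef_pos: [0.5207, -0.0219, 0.0319]
eef_rot: [0.0, -0.106, 0.994, -0.0]
wrist_force: [-0.1, 0.2, -0.2]
opening: 1.006
grasp_force: 0.0
```

Emit:
servo_tool --commands "0 0 0 0 0 0 0.32;0 0 0 0 0 0 0.32;0 0 0 0 0 0 0.32;0 0 0 0 0 0 0.32;0 0 0 0 0 0 0.32"

```text
time_s: 4.32
eef_pos: [0.5205, -0.0223, 0.0324]
eef_rot: [0.0, -0.107, 0.994, -0.001]
wrist_force: [-2.1, -1.4, 5.8]
opening: 0.324
grasp_force: 15.5
```

Emit:
servo_tool --commands "0 0 0 0 0 0 0.32;0 0 0 0 0 0 0.32;0 0 0 0 0 0 0.32"

```text
time_s: 4.7
eef_pos: [0.5205, -0.0223, 0.0324]
eef_rot: [0.0, -0.107, 0.994, -0.001]
wrist_force: [-2.6, -1.7, 5.9]
opening: 0.326
grasp_force: 15.5
```

Run:
```python
from h import *
a=camera("top")[100:250,240:440];b=camera("scene")[130:280,170:390]
cv2.imwrite("pics/p2.png",np.hstack([cv2.resize(i,None,fx=1.9,fy=1.9,interpolation=2)for i in(a,b)]))
```

```text
(no output)
```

View pics/p2.png

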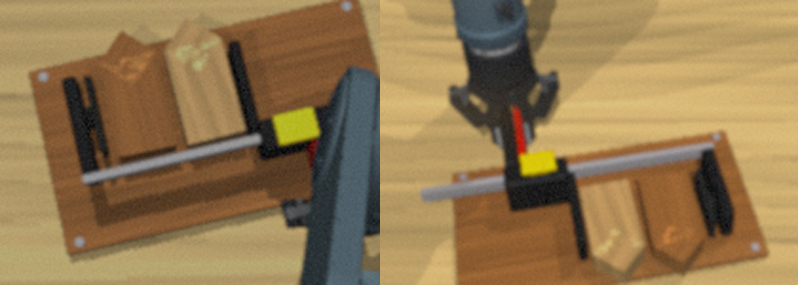

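The trigger is squeezed, and the moving jaw (at about (85,130) in the left half) has come in towards the dark board. I let go and squeeze again.

Emit:
servo_tool --commands "0 0 0 0 0 0 1;0 0 0 0 0 0 1;0 0 0 0 0 0 1;0 0 0 0 0 0 1;0 0 0 0 0 0 1"

```text
time_s: 5.42
eef_pos: [0.5204, -0.022, 0.0315]
eef_rot: [0.0, -0.106, 0.994, -0.0]
wrist_force: [-0.5, 0.1, 1.1]
opening: 1.002
grasp_force: 0.0
```

Emit:
servo_tool --commands "0 0 0 0 0 0 1;0 0 0 0 0 0 1;0 0 0 0 0 0 0.32;0 0 0 0 0 0 0.32;0 0 0 0 0 0 0.32"

```text
time_s: 6.05
eef_pos: [0.5197, -0.02, 0.0316]
eef_rot: [-0.0, -0.106, 0.994, 0.001]
wrist_force: [-2.8, 7.5, 18.6]
opening: 0.38
grasp_force: 13.9
```

Emit:
servo_tool --commands "0 0 0 0 0 0 0.32;0 0 0 0 0 0 0.32;0 0 0 0 0 0 0.32;0 0 0 0 0 0 0.32;0 0 0 0 0 0 0.32"

```text
time_s: 6.68
eef_pos: [0.5202, -0.0223, 0.032]
eef_rot: [-0.0, -0.107, 0.994, -0.0]
wrist_force: [-2.3, -1.8, 5.7]
opening: 0.324
grasp_force: 15.6
```

Emit:
servo_tool --commands "0 0 0 0 0 0 1;0 0 0 0 0 0 1;0 0 0 0 0 0 1;0 0 0 0 0 0 1;0 0 0 0 0 0 1"

```text
time_s: 7.3
eef_pos: [0.5204, -0.022, 0.0315]
eef_rot: [0.0, -0.106, 0.994, -0.0]
wrist_force: [0.3, -0.6, 0.3]
opening: 0.999
grasp_force: 0.0
```

Emit:
servo_tool --commands "0 0 0 0 0 0 1;0 0 0 0 0 0 1;0 0 0 0 0 0 0.32;0 0 0 0 0 0 0.32;0 0 0 0 0 0 0.32"

```text
time_s: 7.92
eef_pos: [0.5196, -0.0197, 0.0319]
eef_rot: [-0.0, -0.106, 0.994, 0.002]
wrist_force: [-8.0, -22.3, 30.4]
opening: 0.38
grasp_force: 55.7
```

Emit:
servo_tool --commands "0 0 0 0 0 0 0.31;0 0 0 0 0 0 0.31;0 0 0 0 0 0 0.31;0 0 0 0 0 0 0.31;0 0 0 0 0 0 0.31"

```text
time_s: 8.55
eef_pos: [0.5201, -0.0221, 0.0323]
eef_rot: [-0.0, -0.107, 0.994, -0.0]
wrist_force: [-4.8, -1.6, 9.7]
opening: 0.322
grasp_force: 57.9
```

Run:
```python
from h import *
a=camera("top")[100:250,240:440];b=camera("scene")[130:280,170:390]
cv2.imwrite("pics/p3.png",np.hstack([cv2.resize(i,None,fx=1.9,fy=1.9,interpolation=2)for i in(a,b)]))
```

```text
(no output)
```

View pics/p3.png

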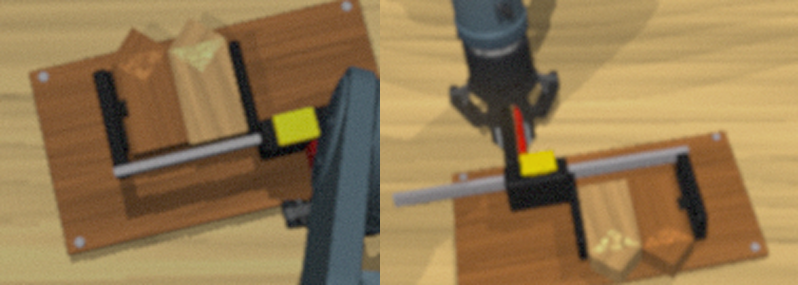

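The boards are shut against each other and the fixed jaw, the pad is compressed and the grip force rose to 58 N. I let go, squeeze once more to be sure of the last tooth, let go and compare.

Emit:
servo_tool --commands "0 0 0 0 0 0 1;0 0 0 0 0 0 1;0 0 0 0 0 0 1;0 0 0 0 0 0 1;0 0 0 0 0 0 1"

```text
time_s: 9.28
eef_pos: [0.5204, -0.0221, 0.0315]
eef_rot: [0.0, -0.106, 0.994, -0.0]
wrist_force: [-0.6, 0.4, 0.4]
opening: 0.997
grasp_force: 0.0
```

Run:
```python
from h import *
cv2.imwrite("pics/q1.png",camera("top"))
```

Emit:
servo_tool --commands "0 0 0 0 0 0 1;0 0 0 0 0 0 1;0 0 0 0 0 0 0.32;0 0 0 0 0 0 0.32;0 0 0 0 0 0 0.32"

```text
time_s: 9.95
eef_pos: [0.5189, -0.0179, 0.0326]
eef_rot: [-0.001, -0.106, 0.994, 0.003]
wrist_force: [-10.1, 14.7, 23.2]
opening: 0.422
grasp_force: 57.5
```

Emit:
servo_tool --commands "0 0 0 0 0 0 0.31;0 0 0 0 0 0 0.31;0 0 0 0 0 0 0.31;0 0 0 0 0 0 0.31;0 0 0 0 0 0 0.31"

```text
time_s: 10.58
eef_pos: [0.519, -0.0183, 0.0326]
eef_rot: [-0.001, -0.106, 0.994, 0.003]
wrist_force: [-9.7, 15.1, 21.7]
opening: 0.418
grasp_force: 57.3
```

Emit:
servo_tool --commands "0 0 0 0 0 0 1;0 0 0 0 0 0 1;0 0 0 0 0 0 1;0 0 0 0 0 0 1;0 0 0 0 0 0 1"

```text
time_s: 11.2
eef_pos: [0.5202, -0.0221, 0.0314]
eef_rot: [0.0, -0.106, 0.994, -0.0]
wrist_force: [0.4, -0.4, 0.2]
opening: 1.001
grasp_force: 0.0
```

Emit:
servo_tool --commands "0 0 0 0 0 0 1;0 0 0 0 0 0 1;0 0 0 0 0 0 1"

```text
time_s: 11.58
eef_pos: [0.5201, -0.0218, 0.0313]
eef_rot: [-0.0, -0.106, 0.994, -0.0]
wrist_force: [-0.2, 0.6, -0.2]
opening: 1.004
grasp_force: 0.0
```

Run:
```python
from h import *
b=camera("top");cv2.imwrite("pics/q2.png",b);a=cv2.imread("pics/q1.png");i=cv2.imread("pics/top0.png")
f=lambda im:cv2.resize(im[100:240,250:400],None,fx=2.6,fy=2.6,interpolation=2)
cv2.imwrite("pics/p4.png",np.hstack([f(a),f(b)]))
# bar right end: jaw outer black edge along the jaw's midline (rows ~ 140-190)
for im in(i,a,b):
    m=mask(im,"k");m[:,330:]=0;m[:110]=0;m[205:]=0;m[:,:255]=0
    c=max(cv2.findContours(m,0,1)[0],key=cv2.contourArea);r=cv2.minAreaRect(c);p=ray("top",r[0],.05);print(r,p@[-.2104,.9776,0])
```

```text
((276.0968933105469, 166.851806640625), (49.280967712402344, 15.546836853027344), 78.17850494384766) 0.11128096206717648
((297.2588195800781, 161.66468811035156), (48.70087814331055, 11.931174278259277), 77.47119140625) 0.0695808979571206
((297.2937316894531, 161.5923309326172), (49.244205474853516, 11.834565162658691), 77.19573211669922) 0.06948506347164432
```

View pics/p4.png

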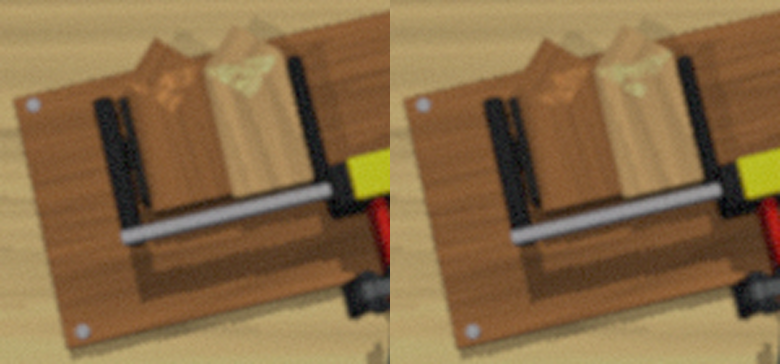

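The two views before and after the extra squeeze are the same, with the trigger let go. The jaw is drawn in about 44–45 mm, the boards are tight and the clamp holds by itself. Next I rise, go over the tab and shut the fingers.

Emit:
servo_tool --commands "0 0 0 0 0 -20 1;0 0 0 0 0 -30 1;0 0 0 0 0 -30 1;0 0 0 0 0 -10 1;0 0 0 0 0 0 0"

```text
time_s: 12.25
eef_pos: [0.5204, -0.0218, 0.1215]
eef_rot: [0.001, -0.106, 0.994, -0.0]
wrist_force: [-0.6, 0.4, -0.4]
opening: 0.818
grasp_force: 0.0
```

Emit:
servo_tool --commands "0 0 0 -20 6 0 0;0 0 0 -22 7 0 0;0 0 0 -22 7 0 0;0 0 0 -22 6 0 0;0 0 0 0 0 0 0"

```text
time_s: 12.88
eef_pos: [0.5984, 0.0225, 0.1194]
eef_rot: [-0.001, -0.107, 0.994, 0.0]
wrist_force: [0.3, -0.3, -0.9]
opening: 0.001
grasp_force: 0.0
```

Emit:
servo_tool --commands "0 0 0 0 0 15 0;0 0 0 0 0 10 0;0 0 0 0 0 6 0;0 0 0 0 0 0 0"

```text
time_s: 13.38
eef_pos: [0.5979, 0.0217, 0.0895]
eef_rot: [-0.001, -0.106, 0.994, 0.0]
wrist_force: [0.1, 0.5, 0.1]
opening: 0.001
grasp_force: 0.0
```

Emit:
servo_tool --commands "0 0 0 0 0 5 0;0 0 0 0 0 4 0;0 0 0 0 0 3 0;0 0 0 0 0 1 0;0 0 0 0 0 0 0"

```text
time_s: 14.0
eef_pos: [0.5991, 0.0217, 0.078]
eef_rot: [0.0, -0.106, 0.994, -0.0]
wrist_force: [-1.7, -0.1, 6.4]
opening: -0.001
grasp_force: 3.0
```

Emit:
servo_tool --commands "0 0 0 0 0 1 0;0 0 0 0 0 1 0;0 0 0 0 0 0 0"

```text
time_s: 14.38
eef_pos: [0.5991, 0.0217, 0.0762]
eef_rot: [0.0, -0.106, 0.994, -0.0]
wrist_force: [-2.6, -0.6, 6.8]
opening: -0.0
grasp_force: 3.6
```

Emit:
servo_tool --commands "0 0 0 0 0 0.5 0;0 0 0 0 0 0.5 0;0 0 0 0 0 0 0;0 0 0 0 0 0 0;0 0 0 0 0 0 0"

```text
time_s: 15.0
eef_pos: [0.5992, 0.0217, 0.0761]
eef_rot: [0.001, -0.107, 0.994, -0.0]
wrist_force: [-4.5, 0.1, 12.4]
opening: 0.0
grasp_force: 6.2
```

Hard stop reached (12 N, z stays at 76 mm). I hold it there, then rise.

Emit:
servo_tool --commands "0 0 0 0 0 0.5 0;0 0 0 0 0 0 0;0 0 0 0 0 0 0;0 0 0 0 0 0 0;0 0 0 0 0 0 0"

```text
time_s: 15.62
eef_pos: [0.5993, 0.0218, 0.076]
eef_rot: [0.001, -0.107, 0.994, -0.0]
wrist_force: [-6.2, 0.3, 15.6]
opening: -0.002
grasp_force: 7.8
```

Emit:
servo_tool --commands "0 0 0 0 0 0 0;0 0 0 0 0 0 0;0 0 0 0 0 0 0;0 0 0 0 0 0 0;0 0 0 0 0 0 0"

```text
time_s: 16.25
eef_pos: [0.5993, 0.0218, 0.076]
eef_rot: [0.001, -0.107, 0.994, -0.0]
wrist_force: [-6.1, -1.0, 14.8]
opening: 0.001
grasp_force: 7.8
```

Emit:
servo_tool --commands "0 0 0 0 0 -10 0;0 0 0 0 0 -25 0;0 0 0 0 0 -30 0;0 0 0 0 0 -30 0;0 0 0 0 0 -20 0"

```text
time_s: 16.88
eef_pos: [0.599, 0.0218, 0.1902]
eef_rot: [0.001, -0.106, 0.994, -0.0]
wrist_force: [0.7, 0.6, -0.6]
opening: -0.0
grasp_force: 0.0
```

Emit:
servo_tool --commands "0 0 0 40 -20 0 0;0 0 0 40 -20 0 0;0 0 0 0 0 0 0;0 0 0 0 0 0 0"

```text
time_s: 17.38
eef_pos: [0.5292, -0.0342, 0.1889]
eef_rot: [0.0, -0.106, 0.994, 0.0]
wrist_force: [0.8, -0.1, 0.8]
opening: -0.002
grasp_force: 0.0
```

Run:
```python
from h import *
b=camera("top");s=camera("scene")
for im in(cv2.imread("pics/top0.png"),b):
    m=mask(im,"k");m[:,330:]=0;m[:110]=0;m[205:]=0;m[:,:255]=0
    c=max(cv2.findContours(m,0,1)[0],key=cv2.contourArea);r=cv2.minAreaRect(c);p=ray("top",r[0],.05);print(r,p@[-.2104,.9776,0])
cv2.imwrite("pics/p5.png",np.hstack([cv2.resize(i,None,fx=1.9,fy=1.9,interpolation=2)for i in(b[90:240,240:440],s[130:280,170:390])]))
print(get_obs()["wrist_force"])
```

```text
((276.0968933105469, 166.851806640625), (49.280967712402344, 15.546836853027344), 78.17850494384766) 0.11128096206717648
((276.00390625, 166.81729125976562), (48.93393325805664, 15.070234298706055), 77.19573211669922) 0.11144066466768439
[0.31873349 0.089133   0.71189371]
```

View pics/p5.png

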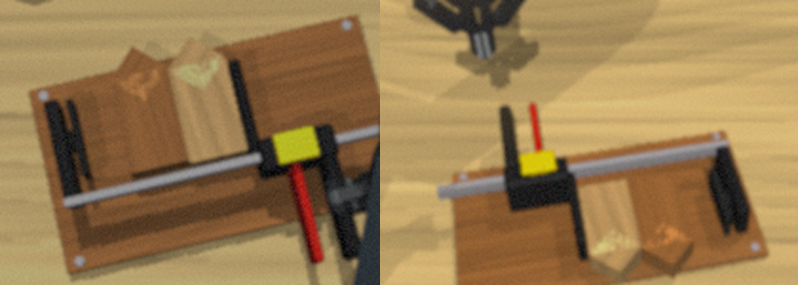

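The jaw is back at its open end (left half, about (65,150)). The boards are still closed up at about (183,110), and the robot is clear. Handing in.

```bash
python3 -c "
from bench import *
print(hand_in())"
```

```text
the job is handed in; nothing more can be done
None
```

The clamp drew the two boards tight and held them with the trigger let go; pressing the yellow tab fully down then sprang the jaw all the way back, leaving the boards closed up on the jig, and I handed the job in at about 17.5 s with the spare clamp untouched.

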